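# Dress the tea dish and turn it to the guest

## Robot

A 7-joint arm with a two-finger parallel gripper is mounted at the origin on a cart in front of the work surface, level with it; the furniture and walls round the work are solid. World frame = base frame: x ahead of the robot, y to its left, z up, the work surface at z = 0. Lengths are in mm, angles in rad, forces in N, time in s.
With the tool pointing down it reaches from about 400 to 875 mm from the base axis. Payload 19.3 kg.
Tool frame: the origin (TCP) lies midway between the tips of the shut fingers; the grasp point (between the pads) lies 19 mm behind it (env.hold_point_z is the distance from the TCP to the grasp point, in mm); y points along the fingers, x is the direction in which the jaws open and shut, and the axes are right-handed (so a half turn about y gives the same grasp; the last joint's range is limited). The gripper opens to 85 mm and grips with 20 to 120 N. Pads are 22 mm wide; open, the fingers measure 114 mm over their backs; the gripper's body (76 mm by 85 mm) begins 54 mm behind the grasp point. The pads swing forward as they close: fully open they stand 13 mm farther back than shut.
Start: joints at [1.044, 0.521, -0.036, 1.599, 0.021, 1.021, -0.113], TCP at [275.646, -560.922, 231.291] pointing down, gripper open.
Joint ranges: [-2.91, 2.91], [-0.3, 2.13], [-1.5, 1.42], [0.17, 2.43], [-1.26, 4.41], [0.16, 1.93], [-2.52, 2.52]. Speed limits (rad/s): [1.89, 1.89, 2.39, 2.39, 3.01, 3.01, 3.01].

## Interface

Orientations are given as a rotation vector (axis times angle).
In Python, from station import env, vision gives the robot as it stands.
- The arm moves only by the tool step_arm, never from a script. Its argument "deltas" is a list of rows, each a list of 5 numbers: the opening in per cent of the stroke, from 0 (shut) to 100 (fully open), then the shift along the world's x, y, z in m, then the turn about the world's z in degrees. A call has 1 to 8 rows; each row shifts and turns the commanded pose from where the row before left it; what a row does not reach is not made up. A row lasts 1/10 s, in which the tool goes at most 50 mm and 8.59 degrees, less where a joint would pass 70% of its speed; a pose out of reach is approached as far as the arm can. A call is refused whole if a number of a shift passes 0.05 or a number of a turn 8.59, either way. A call with a gripper value outside its range is refused whole. The fingers move at their own pace and stop on an object; the grip force is fixed at half the most. Time passes only in rows, so rows that do not move let the fingers close. It gives the time, the measured TCP pose, the force and the opening at its end, in the units of the state.
- env.state(): the state, without advancing time (a new reading comes with each control period).
- vision.get_image(name): name is "scene" or "top" or "wrist"; returns a dict with "frame" (384x512x3 uint8, blue, green, red), "depth" (384x512 float32, mm along the optical axis (not along the pixel's ray), 0 where there is no reading), "fovy" (degrees; the focal length in pixels is half the picture's height over the tangent of half this angle, whatever the lens; pixels are square), "cx", "cy" (the principal point, pixels), "cam_to_world" (4x4, takes a point from camera to world coordinates); the wrist camera has in their place "mount" (4x4, takes a point from camera to tool coordinates, whose origin is the TCP and whose axes are the tool frame's). Camera axes: x right, y down, z forward; pixel columns grow to the right and rows downward; lengths in mm; the calibration is good to about 2 mm. A picture is of the moment at which its call begins: read the wrist's pose just before it.
- env.sign_off(): hands the job in, once; it reports no verdict.
The state is a dict: "time": time; "joint_positions": joint angles; "dq": joint speeds; "joint_torque": joint torques, N m; "tcp_pos": TCP position; "tool_rot": TCP orientation; "ft_force": force on the tool from outside, world axes, zero at the start; "wrist_torque": the same for the moment, N m; "gripper_width": finger opening in mm.
Only numpy, scipy, OpenCV 4.12 (cv2) and the standard library are available. Lean on these libraries where they do the work, as an engineer would, in place of code of your own. Each camera call takes 0.05 s, during which the arm holds its last target.

## Task

Slip the napkin ring all the way down onto the peg of the tea dish and let go of it, while the dish stands on its board. Then lift the dish by its bow handle about 10 cm straight up from the board and, holding it up there, turn it a quarter turn anticlockwise as seen from above, so that the peg that faced you points to the right, towards the sink; keep the dish level so that the loose tea ball stays in the middle. Finish still holding the dish in the air above its board, motionless, with the ring on its peg, and leave everything else on the worktop alone.

Things in the scene. Friction and masses are not known exactly. Their poses are not given: they have to be found in the camera images.
- board: square wooden board, 140x140x15 mm, fixed to the worktop; origin at the centre of its underside, z up, sides along its x and y. The dish stands on its middle at the start, with the dish's axes along the board's axes
- dish: white round dish, 125 mm across, rim 21 mm high, 0.3 to 0.6 kg, loose; origin at the centre of its underside, z up. Inside a shallow cone (10 degrees), lowest in the middle, 6 mm above the underside. A bow handle arches over the middle along y, uprights at y = -60 and +60 mm. A lug with a peg sticks out at -x, facing the robot within 0.5 rad at the start. Anticlockwise raises its yaw
- bow_grip (a point): middle of the wooden grip of the bow, above the dish's centre, 85 mm above the dish's underside. The grip is a straight bar, 10 mm wide (dish x), 14 mm high, 96 mm long (dish y); pinch it across, along the dish's x axis, from above; axes as the dish's
- peg_foot (a point): foot of the peg, in the middle of the flat top of the lug (44 mm across), 84 mm from the dish's centre on its -x side and 18 mm above its underside; the peg is 12 mm thick and 36 mm high
- peg_tip (a point): top of the peg, 36 mm above peg_foot
- napkin_ring: wooden napkin ring standing on the worktop with its hole upright: 40 mm outside, hole 26 mm, 30 mm high, about 25 g; origin at the centre of its lower face, z along the hole. It may be taken across its outside from above
- tea_ball: round steel tea ball, 36 mm across, about 45 g, rolling freely in the hollow of the dish; origin at its centre, 24 mm above the dish's underside when it lies in the middle
- lemon: yellow lemon, 71x53x51 mm, a bystander
- garlic: garlic bulb, 56 mm, a bystander
- blue_mug: blue mug with a yellow band, 97 mm high, a bystander
- tape_roll: roll of tape lying flat, 98 mm across and 25 mm high, a bystander (not the napkin ring)
- bean_tin: tin, 75 mm across and 58 mm high, a bystander
- pepper_jar: spice jar, 41 mm across and 105 mm high, a bystander

How it is judged:
By the outcome, as a careful person would: the job done as asked, in the order asked, and still so for the second after the job is handed in, while the arm keeps its last pose, push and grip.
It also fails if it takes over 64 s, if anything falls off the work surface, if the arm or the gripper's body presses on something with over 40 N, if the wrist force passes 120 N, or if a joint passes its speed limit or range.

## Working session

There is one attempt and no reset: what is moved stays moved. The work goes in short steps, Python scripts to look and compute and a tool call to move; the robot and the scene stay as the last step left them, time stands still between calls to the robot, and variables do not carry over. Pictures are saved under pics/ and viewed, and the job is handed in when it is done.

Besides the shell and the picture viewer there is one more tool, called after "Call:" as a command line: name --pt "numbers of a row" for each row, then --argument value for the rest. step_arm: Moves the arm, as the interface text tells. Its arguments: {"type":"object","properties":{"deltas":{"type":"array","items":{"type":"array","items":{"type":"number"}}}},"required":["deltas"]}

```bash
ls; mkdir -p pics
cat > h.py <<'E'
import numpy as np, cv2
from station import env, vision
from scipy.spatial.transform import Rotation as R
def shot(name,fn):
    s=env.state(); im=vision.get_image(name); cv2.imwrite('pics/'+fn,im['frame'])
    H,W=im['frame'].shape[:2]; f=H/2/np.tan(np.radians(im['fovy'])/2)
    if 'mount' in im:
        T=np.eye(4);T[:3,:3]=R.from_rotvec(s['tool_rot']).as_matrix();T[:3,3]=s['tcp_pos'];T=T@np.array(im['mount'])
    else: T=np.array(im['cam_to_world'])
    d=im['depth'];v,u=np.mgrid[:H,:W]
    P=np.stack([(u-im['cx'])/f*d,(v-im['cy'])/f*d,d],-1)@T[:3,:3].T+T[:3,3]
    np.savez('/tmp/'+fn+'.npz',P=P,d=d,fr=im['frame'],T=T,f=f,cx=im['cx'],cy=im['cy'])
    return im,P,T,f
def plane(T,f,im,u,v,z):
    r=T[:3,:3]@np.array([(u-im['cx'])/f,(v-im['cy'])/f,1]);return T[:3,3]+r*(z-T[2,3])/r[2]
E
python3 - <<'E'
from h import *
print(env.state(),env.hold_point_z)
for n in ['scene','top','wrist']:
    im,P,T,f=shot(n,n+'0.png');print(n,f,im['cx'],im['cy'],T.round(2).tolist())
E
```

```text
pics
{'time': 0.0, 'joint_positions': array([ 1.04378223,  0.52200518, -0.03633214,  1.59999118,  0.02121707,
        1.02112906, -0.11281014]), 'dq': array([-0.00156491, -0.0012016 ,  0.00028891, -0.00131649,  0.00013839,
        0.0016286 ,  0.00070859]), 'joint_torque': array([-3.74654237e-04, -9.27093315e+01,  1.97959878e+00, -3.69927049e+01,
        1.78170204e-02,  8.14177038e-03,  1.07577287e-04]), 'tcp_pos': array([ 275.49657174, -560.62639797,  230.73721976]), 'tool_rot': array([-1.39080243,  0.86725511, -0.86558217]), 'ft_force': array([0.31986448, 0.03762782, 0.74135971]), 'wrist_torque': array([ 0.02144705, -0.0345347 , -0.03277725]), 'gripper_width': 85.76763207803462} 18.700000000000003
scene 429.8413649367642 261.15507391793267 189.69223845801795 [[0.46, -0.48, 0.75, -346.38], [-0.89, -0.24, 0.39, -434.8], [-0.01, -0.84, -0.54, 744.7], [0.0, 0.0, 0.0, 1.0]]
top 432.592176569731 247.97592286892257 195.5503527301779 [[0.0, -1.0, 0.07, 474.81], [-1.0, -0.0, -0.01, 32.87], [0.01, -0.07, -1.0, 1309.76], [0.0, 0.0, 0.0, 1.0]]
wrist 287.22134769165194 258.70108939672923 186.3162021117659 [[0.44, -0.85, -0.29, 346.77], [-0.9, -0.42, -0.14, -525.28], [-0.0, 0.32, -0.95, 373.07], [0.0, 0.0, 0.0, 1.0]]
```

View pics/scene0.png

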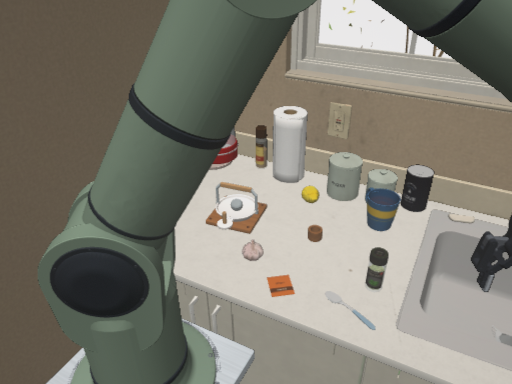

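View pics/top0.png

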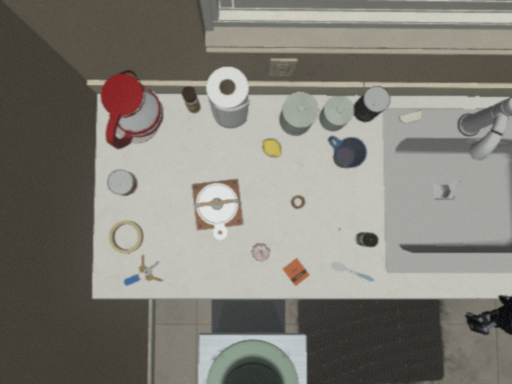

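Run:
```python
from h import *
s=env.state();print(R.from_rotvec(s['tool_rot']).as_matrix().round(3))
```

```text
[[ 0.441 -0.     0.897]
 [-0.897  0.001  0.441]
 [-0.001 -1.    -0.   ]]
```

Run:
```python
from h import *
z=np.load('/tmp/top0.png.npz');fr=z['fr'];P=z['P'];d=z['d']
c=fr[165:265,170:320];cv2.imwrite('pics/top0z.png',cv2.resize(c,None,fx=5,fy=5,interpolation=cv2.INTER_CUBIC))
hsv=cv2.cvtColor(fr,cv2.COLOR_BGR2HSV)
# ring: height mask
def comp(box,zlo,zhi):
    u0,v0,u1,v1=box;Q=P[v0:v1,u0:u1].reshape(-1,3);m=(Q[:,2]>zlo)&(Q[:,2]<zhi);return Q[m]
q=comp((280,185,316,220),15,60)
print('ring',len(q),q[:,:2].min(0),q[:,:2].max(0),q.mean(0),np.percentile(q[:,2],[5,50,95]), cv2.minEnclosingCircle(q[:,:2].astype(np.float32)))
m=(P[...,2]>85)&(P[...,2]<115);m[:, :185]=0;m[:,250:]=0;m[:170]=0;m[250:]=0
q=P[m];print('bow',len(q),q.mean(0),cv2.minAreaRect(q[:,:2].astype(np.float32)))
q2=P[195:215,190:245];print(np.unique(q2[...,2].round(-1),return_counts=True))
for (u,v) in [(198,185),(238,185),(220,232),(220,236),(250,230),(298,202)]:print(u,v,P[v,u].round(1),hsv[v,u])
# board mask
b=((hsv[...,0]<18)&(hsv[...,1]>100)&(hsv[...,2]<200)).astype(np.uint8);b[:,:180]=0;b[:,255:]=0;b[:170]=0;b[240:]=0
b&=(P[...,2]<30).astype(np.uint8)
ys,xs=np.nonzero(b);r=cv2.minAreaRect(np.stack([xs,ys],1).astype(np.float32));print('board px',r)
q=P[b>0];print('board',cv2.minAreaRect(q[:,:2].astype(np.float32)),np.median(q[:,2]))
```

```text
ring 93 [ 523.68866024 -152.32967409] [ 562.02137575 -113.06552831] [ 542.90746687 -132.68217456   28.88490605] [22.81831085 29.11938897 34.01689911] ((543.4163208007812, -132.7303009033203), 20.00185203552246)
bow 156 [535.58693897 107.43783874 104.25465554] ((535.6123657226562, 108.52811431884766), (10.064684867858887, 125.43417358398438), 6.934231281280518)
(array([ -10.,   -0.,   10.,   20.,   30.,   40.,   50.,   60.,   90.,
        100.,  110., 1310.]), array([  2, 143,  69, 158, 433,  68,  48,  18,  14,  49,  93,   5]))
198 185 [592.  164.4  16.6] [ 13  98 127]
238 185 [593.7  44.7   2. ] [ 14  42 147]
220 232 [452.6  95.2  65.2] [ 15  73 153]
220 236 [440.3  96.8  32.3] [ 70   3 225]
250 230 [4.576e+02 8.000e+00 3.000e-01] [ 26  11 193]
298 202 [ 542.7 -137.8   -1.2] [ 30  12 194]
board px ((217.1063690185547, 204.43067932128906), (43.17608642578125, 43.318023681640625), 83.48019409179688)
board ((534.3428344726562, 106.83274841308594), (128.9768524169922, 128.990478515625), 7.012725830078125) 15.306795702028012
```

View pics/top0z.png

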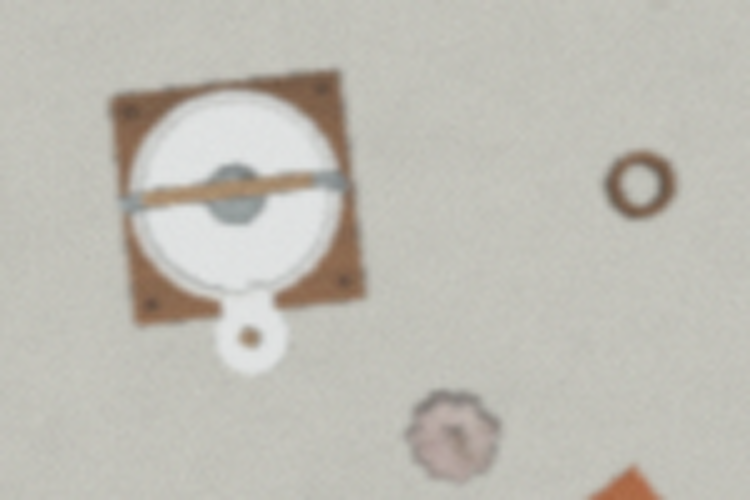

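View pics/wrist0.png

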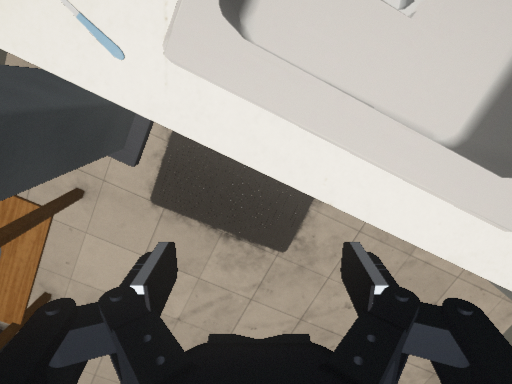

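Call:
step_arm --pt "100 0.024 0.038 0 8" --pt "100 0.024 0.038 0 8" --pt "100 0.024 0.038 0 8" --pt "100 0.024 0.038 0 8" --pt "100 0.024 0.038 0 8" --pt "100 0.024 0.038 0 8" --pt "100 0.024 0.038 0 8" --pt "100 0.024 0.038 0 8"

```text
time: 0.95
tcp_pos: [468.2, -255.3, 231.4]
tool_rot: [-1.571, -0.007, 0.007]
ft_force: [1.3, -1.0, -0.7]
gripper_width: 85.4
```

Call:
step_arm --pt "100 0.025 0.041 -0.02 8" --pt "100 0.025 0.041 -0.02 8" --pt "100 0.025 0.04 -0.02 8" --pt "100 0 0 -0.01 8" --pt "100 0 0 0 0" --pt "100 0 0 0 0"

```text
time: 1.55
tcp_pos: [539.7, -140.0, 163.4]
tool_rot: [-1.527, -0.435, 0.436]
ft_force: [-0.0, -1.1, 0.8]
gripper_width: 85.6
```

Run:
```python
from h import *
im,P,T,f=shot('wrist','w1.png');s=env.state();print(s['tcp_pos'],s['tool_rot'],s['joint_positions'].round(2))
q=P.reshape(-1,3);m=(q[:,2]>15)&(q[:,2]<45)&(np.abs(q[:,0]-543)<35)&(np.abs(q[:,1]+133)<35);q=q[m]
print(len(q),q.min(0),q.max(0),cv2.minEnclosingCircle(q[:,:2].astype(np.float32)))
q=q[q[:,2]>26];print(cv2.minEnclosingCircle(q[:,:2].astype(np.float32)),np.median(q[:,2]))
```

```text
[ 539.85736021 -140.28962701  163.80642842] [-1.52718332 -0.43542007  0.43547712] [ 0.52  0.54 -0.51  1.83  0.34  0.86  0.4 ]
860 [ 522.74967434 -155.26505422   15.07150911] [ 562.05747806 -115.58004326   31.45603031] ((542.4613037109375, -135.41957092285156), 19.98032569885254)
((542.4864501953125, -135.42254638671875), 19.98029899597168) 29.388669571789535
```

View pics/w1.png

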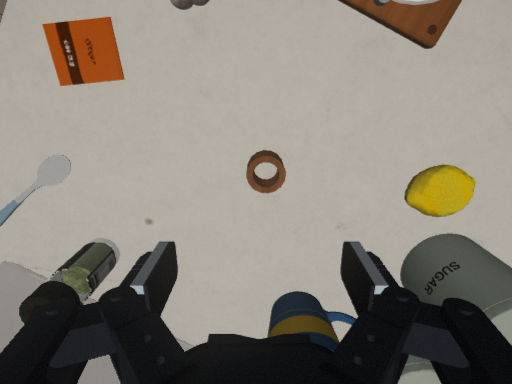

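Call:
step_arm --pt "100 0.003 0.006 -0.04 0" --pt "100 0 0 -0.04 0" --pt "100 0 0 -0.04 0" --pt "100 0 0 -0.025 0" --pt "100 0 0 -0.01 0" --pt "100 0 0 0 0" --pt "100 0 0 0 0"

```text
time: 2.3
tcp_pos: [543.8, -133.6, 9.8]
tool_rot: [-1.527, -0.44, 0.438]
ft_force: [-0.5, 0.6, 0.3]
gripper_width: 85.0
```

Call:
step_arm --pt "100 0 -0.001 -0.006 0" --pt "60 0 0 0 0" --pt "35 0 0 0 0" --pt "20 0 0 0 0" --pt "20 0 0 0 0" --pt "20 0 0 0 0" --pt "20 0 0 0 0" --pt "20 0 0 0 0"

```text
time: 3.1
tcp_pos: [543.2, -134.1, 3.0]
tool_rot: [-1.526, -0.44, 0.44]
ft_force: [-3.8, 0.4, 10.8]
gripper_width: 39.1
```

Call:
step_arm --pt "20 0 0 0.02 0" --pt "20 0 0 0.04 0" --pt "20 0 0 0.04 0" --pt "20 0 0 0.04 0" --pt "20 0 0 0.01 0" --pt "20 0 0 0 0" --pt "20 0 0 0 0"

```text
time: 3.8
tcp_pos: [542.6, -134.2, 151.4]
tool_rot: [-1.525, -0.439, 0.441]
ft_force: [-0.5, 0.4, -0.2]
gripper_width: 38.7
```

Run:
```python
from h import *
im,P,T,f=shot('wrist','w2.png');s=env.state();print(s['tcp_pos'],s['tool_rot'],s['gripper_width'],s['ft_force'])
shot('scene','s2.png')
```

```text
[ 542.43331143 -134.00830369  150.97332614] [-1.52478954 -0.4386044   0.44125042] 38.95960083247982 [ 0.68498894 -0.01156802 -0.69111636]
```

View pics/w2.png

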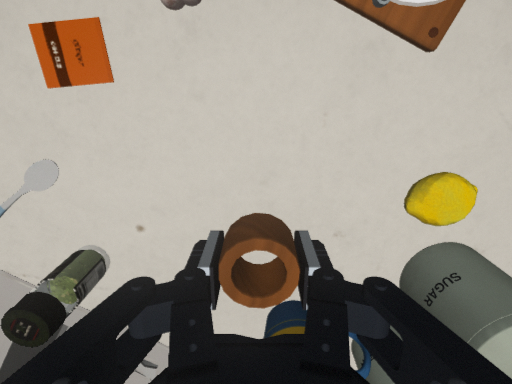

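Call:
step_arm --pt "20 -0.012 0.036 0 0" --pt "20 -0.012 0.036 0 0" --pt "20 -0.012 0.036 0 0" --pt "20 -0.012 0.036 0 0" --pt "20 -0.01 0.036 0 0" --pt "20 0 0 0 0" --pt "20 0 0 0 0" --pt "20 0 0 0 0"

```text
time: 4.7
tcp_pos: [485.1, 45.0, 151.7]
tool_rot: [-1.526, -0.438, 0.44]
ft_force: [-0.7, -0.2, -0.3]
gripper_width: 38.8
```

Run:
```python
from h import *
im,P,T,f=shot('wrist','w3.png');s=env.state();print(s['tcp_pos'],s['tool_rot'],s['gripper_width'],s['ft_force'])
```

```text
[485.15711333  44.85365789 151.77812285] [-1.52590678 -0.43807735  0.43957552] 38.71058066589102 [ 0.1510686  -0.18913428 -0.80086134]
```

View pics/w3.png

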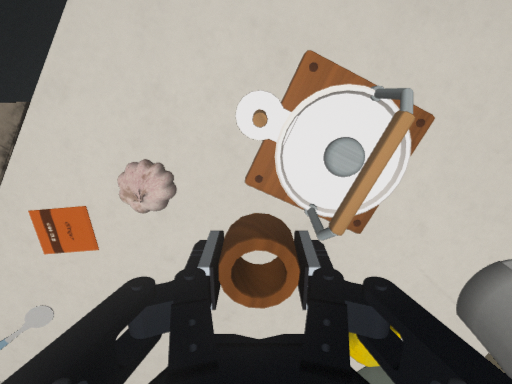

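Run:
```python
from h import *
z=np.load('/tmp/w3.png.npz');fr=z['fr'];T=z['T'];f=float(z['f']);im={'cx':z['cx'],'cy':z['cy']};P=z['P']
hsv=cv2.cvtColor(fr,cv2.COLOR_BGR2HSV)
wood=((hsv[...,0]<20)&(hsv[...,1]>70)).astype(np.uint8)
m=np.zeros_like(wood);m[95:140,240:282]=1
pm=wood*m; pm=pm&(hsv[...,2]>60)
ys,xs=np.nonzero(pm);print('peg px',xs.mean(),ys.mean(),len(xs),xs.min(),xs.max(),ys.min(),ys.max())
k=(P[...,2]>62)&(P[...,2]<78)&(pm>0);print(k.sum(),np.median(P[k],0), (P[k].min(0)+P[k].max(0))/2)
ys,xs=np.nonzero(k);print('ray',plane(T,f,im,xs.mean(),ys.mean(),69))
# lug disc by depth & position
k=(P[...,2]>26)&(P[...,2]<40);k[:,285:]=0;k[160:]=0
q=P[k];print('lug',len(q),cv2.minEnclosingCircle(q[:,:2].astype(np.float32)),np.median(q[:,2]))
# grip
k=(P[...,2]>98)&(P[...,2]<114)&(wood>0);k[:90]=0;k[:,:320]=0;k[245:]=0;k[200:,:300]=0
q=P[k];print('grip',len(q),cv2.minAreaRect(q[:,:2].astype(np.float32)),np.median(q[:,2]),(q.min(0)+q.max(0))/2)
# ball
b=(P[...,2]>35)&(P[...,2]<62)&(hsv[...,1]>20)&(hsv[...,1]<90);b[:130]=0;b[185:]=0;b[:,320:370]&=True;b[:,:320]=0;b[:,370:]=0
q=P[b];print('ball',len(q),cv2.minEnclosingCircle(q[:,:2].astype(np.float32)),q[:,2].max())
# held ring
k=np.zeros_like(b);k[200:310,215:305]=1
k&=(wood>0);q=P[k];
print('ring',len(q),np.percentile(q,[1,50,99],axis=0))
t=q[q[:,2]>np.percentile(q[:,2],90)-4];print(cv2.minEnclosingCircle(t[:,:2].astype(np.float32)))
for n,(u,v) in dict(corner1=(310,50),c2=(434,119),c3=(360,232),c4=(247,183)).items():print(n,plane(T,f,im,u,v,15)[:2].round(1))
```

```text
peg px 259.8112244897959 118.31122448979592 196 253 281 102 139
172 [451.33320811  96.62426806  68.51015485] [451.2448783   96.34643274  66.64549447]
ray [451.24881992  96.62265174  69.        ]
lug 2040 ((462.458984375, 90.99618530273438), 33.644290924072266) 32.75386106370897
grip 2409 ((534.2498779296875, 106.6746826171875), (10.463711738586426, 95.07097625732422), 6.687613010406494) 105.91741975584179 [534.09339359 106.80859785 103.39078624]Traceback (most recent call last):
  File "<stdin>", line 18, in <module>
    return umr_maximum(a, axis, None, out, keepdims, initial, where)
ValueError: zero-size array to reduction operation maximum which has no identity
```

Run:
```python
from h import *
z=np.load('/tmp/w3.png.npz');fr=z['fr'];T=z['T'];P=z['P'];f=float(z['f']);im={'cx':z['cx'],'cy':z['cy']}
hsv=cv2.cvtColor(fr,cv2.COLOR_BGR2HSV)
k=np.zeros(fr.shape[:2],bool);k[205:315,222:300]=1
k&=(hsv[...,0]<20)&(hsv[...,1]>70);q=P[k]
print(np.percentile(q,[1,50,99],axis=0).round(1))
for zz in (170,175,178):
  t=q[q[:,2]>zz]
  if len(t)>10: print(zz,len(t),cv2.minEnclosingCircle(t[:,:2].astype(np.float32)))
```

```text
[[464.3  25.9 149.9]
 [483.4  45.8 174.9]
 [502.   63.2 179.3]]
170 3578 ((468.95196533203125, 71.08316040039062), 51.296287536621094)
175 2871 ((468.95196533203125, 71.08316040039062), 51.296287536621094)
178 1299 ((466.9341125488281, 70.53987121582031), 50.65453338623047)
```

Call:
step_arm --pt "20 -0.005 0.007 0 8.2" --pt "20 -0.005 0.007 0 8.2" --pt "20 -0.005 0.007 0 8.2" --pt "20 -0.005 0.007 0 8.2" --pt "20 -0.005 0.007 0 8.2" --pt "20 -0.005 0.007 0 8.2" --pt "20 -0.003 0.007 0 8.2" --pt "20 0 0.003 0 7.6"

```text
time: 5.55
tcp_pos: [452.1, 97.5, 152.2]
tool_rot: [-1.145, -1.304, 1.304]
ft_force: [-0.0, -0.2, -0.4]
gripper_width: 39.0
```

Call:
step_arm --pt "20 0 0 0 0" --pt "20 0 0 0 0" --pt "20 0 0 0 0"

```text
time: 5.85
tcp_pos: [452.2, 97.3, 152.2]
tool_rot: [-1.15, -1.297, 1.298]
ft_force: [0.1, -0.1, -0.6]
gripper_width: 38.8
```

Run:
```python
from h import *
im,P,T,f=shot('wrist','w4.png');s=env.state();print(s['tcp_pos'],s['joint_positions'].round(2),s['ft_force']);print(R.from_rotvec(s['tool_rot']).as_matrix().round(3))
```

```text
[452.22180279  97.45414385 152.26970231] [ 0.31  0.5  -0.85  2.06  0.52  0.81  0.84] [ 0.12670654 -0.40412114 -0.04266312]
[[-0.121 -0.    -0.993]
 [ 0.993 -0.    -0.121]
 [-0.    -1.     0.   ]]
```

View pics/w4.png

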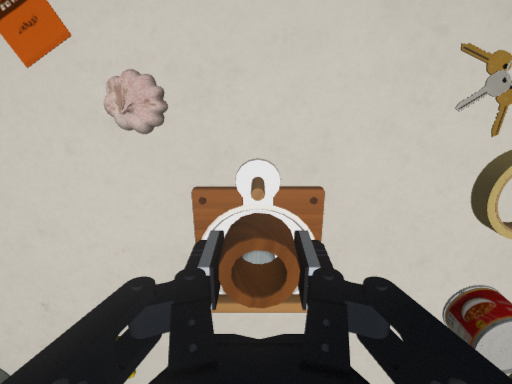

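Call:
step_arm --pt "20 -0.001 -0.001 -0.03 0" --pt "20 0 0 -0.025 0" --pt "20 0 0 -0.015 0" --pt "20 0 0 -0.005 0" --pt "20 0 0 0 0" --pt "20 0 0 0 0"

```text
time: 6.5
tcp_pos: [451.5, 97.0, 78.0]
tool_rot: [-1.148, -1.301, 1.3]
ft_force: [-0.4, -1.3, -0.4]
gripper_width: 38.3
```

Run:
```python
from h import *
im,P,T,f=shot('wrist','w5.png');s=env.state();print(s['tcp_pos'],s['ft_force'])
```

```text
[451.5687144   96.98389564  78.08590506] [-0.32974045 -0.75128084 -0.79377417]
```

View pics/w5.png

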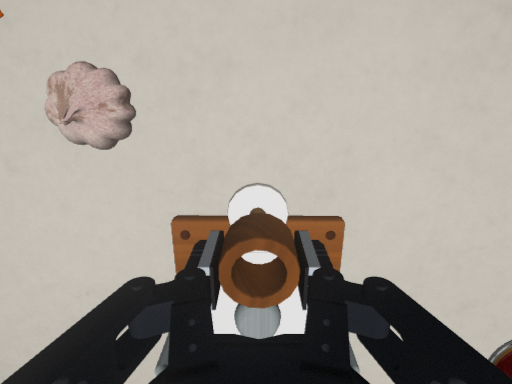

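Run:
```python
from h import *
z=np.load('/tmp/w5.png.npz');T=z['T'];f=float(z['f']);c=np.array([z['cx'],z['cy']]);P=z['P'];fr=z['fr']
def pr(p):
    q=np.linalg.inv(T)@np.r_[p,1];return q[:2]/q[2]*f+c
for p in [(451.3,96.6,69),(445.3,95.9,69),(451.3,96.6,33),(429.5,94,33),(451.5,97,75),(431.7,94.6,75.5),(431.7,94.6,105.5),(471.4,99.4,105.5),(451.5,97,105.5),(464.4,98.6,105.5),(438.6,95.4,105.5)]:print(p,pr(p).round(1))
cv2.imwrite('pics/w5z.png',cv2.resize(fr[170:320,190:330],None,fx=4,fy=4,interpolation=cv2.INTER_CUBIC))
```

```text
(451.3, 96.6, 69) [257.9 238.6]
(445.3, 95.9, 69) [258.  229.4]
(451.3, 96.6, 33) [258.  213.8]
(429.5, 94, 33) [258.2 184.4]
(451.5, 97, 75) [258.6 244.1]
(431.7, 94.6, 75.5) [258.7 212.3]
(431.7, 94.6, 105.5) [258.8 239.2]
(471.4, 99.4, 105.5) [258.4 311.5]
(451.5, 97, 105.5) [258.6 277. ]
(464.4, 98.6, 105.5) [258.6 299.7]
(438.6, 95.4, 105.5) [258.6 252.8]
```

View pics/w5z.png

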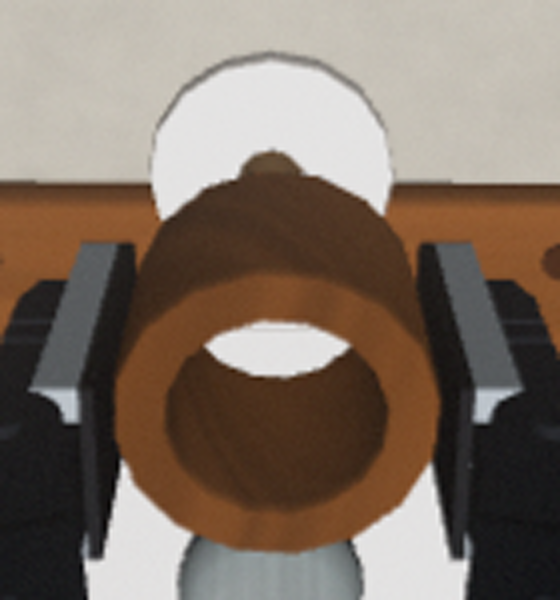

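Call:
step_arm --pt "20 0.001 0 -0.01 0" --pt "20 0 0 -0.01 0" --pt "20 0 0 -0.008 0" --pt "20 0 0 -0.006 0" --pt "20 0 0 0 0"

```text
time: 7.05
tcp_pos: [451.6, 97.0, 42.4]
tool_rot: [-1.146, -1.3, 1.302]
ft_force: [0.2, 0.1, 0.2]
gripper_width: 38.5
```

Call:
step_arm --pt "20 0 0 -0.003 0" --pt "20 0 0 -0.002 0" --pt "20 0 0 -0.001 0" --pt "20 0 0 0 0"

```text
time: 7.45
tcp_pos: [452.1, 96.9, 37.3]
tool_rot: [-1.147, -1.301, 1.301]
ft_force: [0.2, 0.3, 0.3]
gripper_width: 38.8
```

Call:
step_arm --pt "50 0 0 0 0" --pt "60 0 0 0 0" --pt "70 0 0 0 0" --pt "70 0 0 0 0" --pt "70 0 0 0 0" --pt "70 0 0 0 0"

```text
time: 8.05
tcp_pos: [452.1, 96.9, 37.3]
tool_rot: [-1.147, -1.301, 1.301]
ft_force: [-0.4, 0.8, -0.4]
gripper_width: 59.7
```

Run:
```python
from h import *
im,P,T,f=shot('wrist','w6.png');s=env.state();print(s['tcp_pos'],s['ft_force'],s['gripper_width'])
```

```text
[452.11512028  96.95690921  37.33532946] [ 0.67763835  0.2417754  -0.72450466] 59.81549939831949
```

View pics/w6.png

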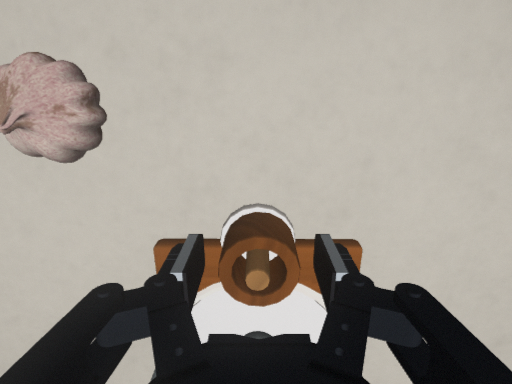

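Call:
step_arm --pt "70 0 0 0.02 0" --pt "70 0 0 0.04 0" --pt "80 0 0 0.04 0" --pt "100 0 0 0.04 -8.2" --pt "100 0.01 0 0.01 -8.2" --pt "100 0.02 0.003 0 -8.2" --pt "100 0.02 0.003 0 -8.2" --pt "100 0.02 0.004 0 -8.2"

```text
time: 8.9
tcp_pos: [522.9, 106.7, 187.5]
tool_rot: [-1.435, -0.76, 0.759]
ft_force: [-0.2, -0.4, -0.6]
gripper_width: 85.0
```

Call:
step_arm --pt "100 0.012 0 0 -8.2" --pt "100 0 0 0 -8.2" --pt "100 0 0 0 -8.2" --pt "100 0 0 0 -8.2" --pt "100 0 0 0 -8.2" --pt "100 0 0 0 -8.2" --pt "100 0 0 0 0" --pt "100 0 0 0 0"

```text
time: 9.7
tcp_pos: [534.0, 107.1, 187.3]
tool_rot: [-1.569, -0.099, 0.099]
ft_force: [-0.3, -0.3, -0.4]
gripper_width: 85.2
```

```bash
cat > meas.py <<'E'
from h import *
import sys
n=sys.argv[1];fn=sys.argv[2]
im,P,T,f=shot(n,fn);s=env.state();M=R.from_rotvec(s['tool_rot']).as_matrix()
print(s['tcp_pos'].round(1),'ang',np.degrees(np.arctan2(M[1,0],M[0,0])).round(2),s['joint_positions'].round(2),s['ft_force'].round(1),s['gripper_width'])
E
python3 meas.py wrist w7.png
python3 - <<'E'
from h import *
z=np.load('/tmp/w7.png.npz');fr=z['fr'];P=z['P'];hsv=cv2.cvtColor(fr,cv2.COLOR_BGR2HSV)
wood=(hsv[...,0]<20)&(hsv[...,1]>70)
k=(P[...,2]>95)&(P[...,2]<116)&wood&(np.hypot(P[...,0]-534,P[...,1]-107)<70)
q=P[k];print('grip',len(q),cv2.minAreaRect(q[:,:2].astype(np.float32)),np.median(q[:,2]))
E
```

```text
[534.  107.  187.3] ang 7.23 [ 0.04  0.48 -0.47  1.84  0.27  0.88 -0.43] [-0.1  1.   0.9] 85.05291466657366
grip 1214 ((535.1642456054688, 106.77915954589844), (9.006033897399902, 94.89537811279297), 7.137295722961426) 106.34616733293566
```

View pics/w7.png

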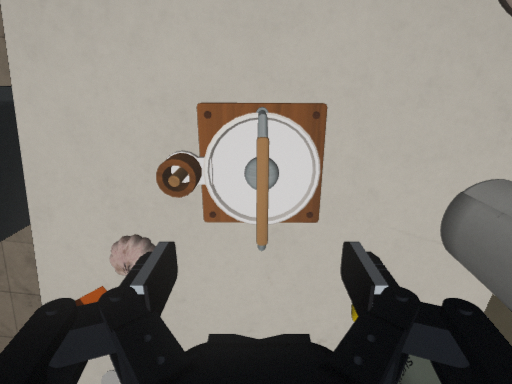

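Call:
step_arm --pt "100 0.001 0 -0.03 0" --pt "100 0 0 -0.03 0" --pt "100 0 0 -0.025 0" --pt "100 0 0 -0.015 0" --pt "100 0 0 -0.006 0" --pt "100 0 0 0 0" --pt "100 0 0 0 0"

```text
time: 10.45
tcp_pos: [535.6, 107.1, 82.2]
tool_rot: [-1.568, -0.097, 0.095]
ft_force: [-1.2, -0.0, -0.6]
gripper_width: 85.1
```

Call:
step_arm --pt "60 0 0 0 0" --pt "40 0 0 0 0" --pt "30 0 0 0 0" --pt "25 0 0 0 0" --pt "20 0 0 0 0" --pt "16 0 0 0 0"

```text
time: 11.05
tcp_pos: [535.1, 106.9, 81.4]
tool_rot: [-1.569, -0.096, 0.096]
ft_force: [-0.7, 0.3, 0.4]
gripper_width: 13.6
```

Call:
step_arm --pt "12 0 0 0 0" --pt "8 0 0 0 0" --pt "4 0 0 0 0" --pt "0 0 0 0 0" --pt "0 0 0 0 0" --pt "0 0 0 0 0"

```text
time: 11.65
tcp_pos: [535.2, 106.9, 81.4]
tool_rot: [-1.569, -0.096, 0.095]
ft_force: [2.7, 0.0, -0.2]
gripper_width: 8.8
```

```bash
python3 meas.py wrist w8.png; python3 meas.py scene s8.png
```

```text
[535.2 106.9  81.3] ang 6.97 [-0.02  0.63 -0.4   1.91  0.38  0.67 -0.52] [ 1.7  0.2 -1. ] 8.55562930103835
[535.2 106.9  81.4] ang 6.97 [-0.02  0.63 -0.4   1.91  0.38  0.67 -0.52] [ 2.5  0.4 -0.6] 9.010205023816571
```

View pics/w8.png

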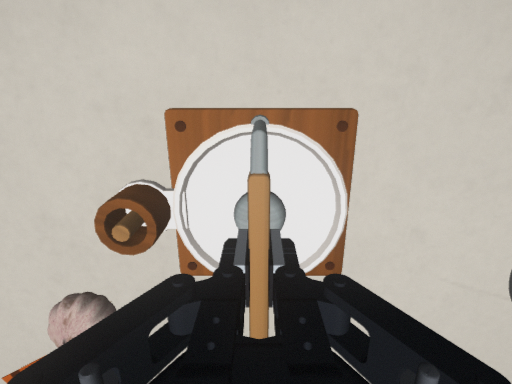

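View pics/s8.png

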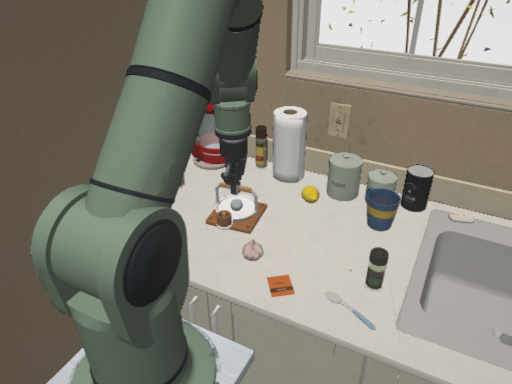

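Call:
step_arm --pt "0 0 0 0.001 0" --pt "0 0 0 0.002 0" --pt "0 0 0 0.003 0" --pt "0 0 0 0.004 0" --pt "0 0 0 0.004 0" --pt "0 0 0 0.003 0" --pt "0 0 0 0.002 0" --pt "0 0 0 0.001 0"

```text
time: 12.55
tcp_pos: [535.1, 106.9, 101.6]
tool_rot: [-1.569, -0.096, 0.095]
ft_force: [0.2, -0.1, -4.3]
gripper_width: 8.8
```

```bash
python3 meas.py wrist w9.png;python3 meas.py scene s9.png; python3 -c "
import cv2;a=cv2.imread('pics/s9.png')[160:250,180:290];cv2.imwrite('pics/s9z.png',cv2.resize(a,None,fx=6,fy=6,interpolation=cv2.INTER_CUBIC))"
```

```text
[535.2 106.9 101.6] ang 6.97 [-0.    0.6  -0.41  1.9   0.36  0.71 -0.51] [-0.5 -0.3 -4.2] 8.736421359279166
[535.1 106.9 101.4] ang 6.97 [-0.01  0.6  -0.41  1.9   0.36  0.71 -0.51] [ 0.3  0.3 -4.9] 8.824204762137967
```

View pics/w9.png

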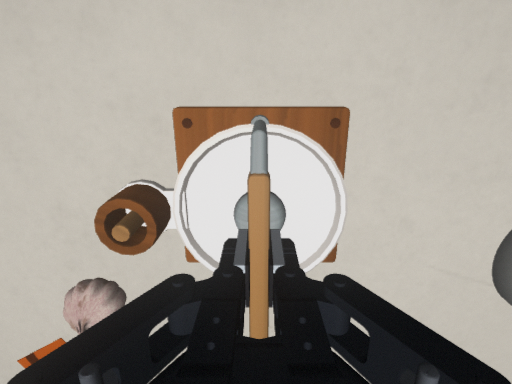

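View pics/s9z.png

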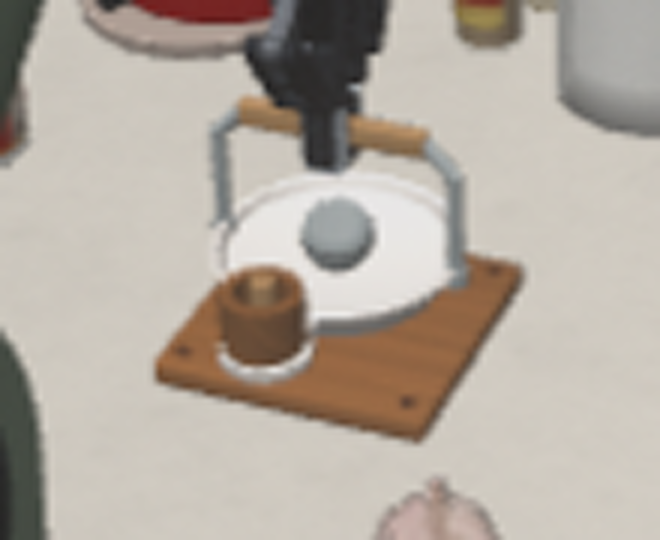

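Call:
step_arm --pt "0 0 0 0.003 0" --pt "0 0 0 0.006 0" --pt "0 0 0 0.008 0" --pt "0 0 0 0.008 0" --pt "0 0 0 0.008 0" --pt "0 0 0 0.006 0" --pt "0 0 0 0.003 0" --pt "0 0 0 0.002 0"

```text
time: 13.45
tcp_pos: [535.1, 106.9, 145.6]
tool_rot: [-1.569, -0.096, 0.095]
ft_force: [-0.3, -0.9, -3.9]
gripper_width: 9.1
```

Call:
step_arm --pt "0 0 0 0.003 0" --pt "0 0 0 0.006 0" --pt "0 0 0 0.008 0" --pt "0 0 0 0.008 0" --pt "0 0 0 0.006 0" --pt "0 0 0 0.004 0" --pt "0 0 0 0.001 0" --pt "0 0 0 0 0"

```text
time: 14.25
tcp_pos: [535.1, 106.9, 181.3]
tool_rot: [-1.569, -0.095, 0.096]
ft_force: [1.2, 0.6, -4.9]
gripper_width: 9.0
```

```bash
python3 meas.py wrist w10.png
```

```text
[535.  106.9 181.2] ang 6.97 [ 0.04  0.49 -0.46  1.84  0.28  0.87 -0.44] [ 0.3  0.1 -4.3] 9.05234588730872
```

View pics/w10.png

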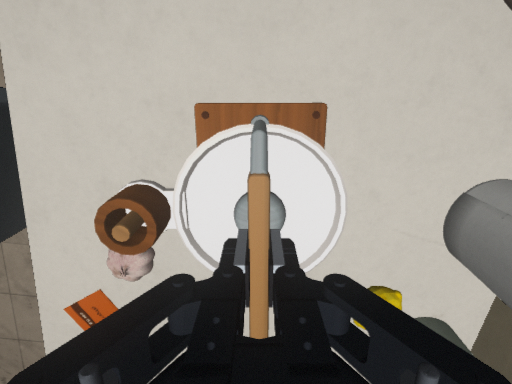

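Call:
step_arm --pt "0 0 0 0 0.5" --pt "0 0 0 0 1" --pt "0 0 0 0 1.5" --pt "0 0 0 0 2" --pt "0 0 0 0 2.5" --pt "0 0 0 0 2.5" --pt "0 0 0 0 2.5" --pt "0 0 0 0 2.5"

```text
time: 15.1
tcp_pos: [535.1, 106.9, 181.2]
tool_rot: [-1.549, -0.303, 0.303]
ft_force: [0.1, 0.4, -4.7]
gripper_width: 8.9
```

Call:
step_arm --pt "0 0 0 0 2.5" --pt "0 0 0 0 2.5" --pt "0 0 0 0 2.5" --pt "0 0 0 0 2.5" --pt "0 0 0 0 2.5" --pt "0 0 0 0 2.5" --pt "0 0 0 0 2.5" --pt "0 0 0 0 2.5"

```text
time: 15.9
tcp_pos: [535.1, 106.9, 181.3]
tool_rot: [-1.493, -0.575, 0.575]
ft_force: [0.8, 0.2, -3.3]
gripper_width: 8.8
```

```bash
python3 meas.py wrist w11.png
```

```text
[535.1 106.8 181.2] ang 42.31 [ 0.14  0.52 -0.61  1.84  0.37  0.9   0.09] [ 0.4 -0.6 -4.1] 8.911791811146834
```

View pics/w11.png

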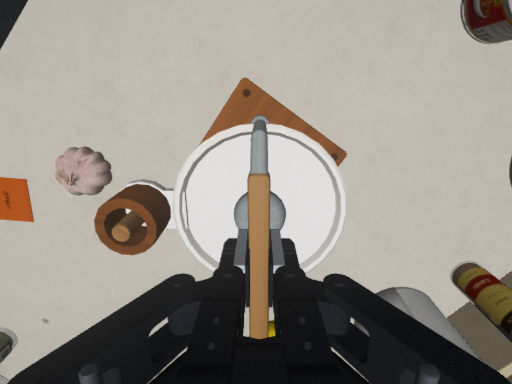

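Call:
step_arm --pt "0 0 0 0 1.5" --pt "0 0 0 0 2.5" --pt "0 0 0 0 2.5" --pt "0 0 0 0 2.5" --pt "0 0 0 0 2.5" --pt "0 0 0 0 2.5" --pt "0 0 0 0 2.5" --pt "0 0 0 0 2.5"

```text
time: 16.75
tcp_pos: [535.1, 106.9, 181.3]
tool_rot: [-1.407, -0.83, 0.83]
ft_force: [0.3, 0.1, -4.5]
gripper_width: 9.0
```

Call:
step_arm --pt "0 0 0 0 2.5" --pt "0 0 0 0 2.5" --pt "0 0 0 0 2.5" --pt "0 0 0 0 2.5" --pt "0 0 0 0 2.5" --pt "0 0 0 0 2.5" --pt "0 0 0 0 2.5" --pt "0 0 0 0 2.5"

```text
time: 17.55
tcp_pos: [535.1, 106.9, 181.3]
tool_rot: [-1.279, -1.094, 1.094]
ft_force: [0.2, 0.2, -4.6]
gripper_width: 9.0
```

Call:
step_arm --pt "0 0 0 0 2.5" --pt "0 0 0 0 2.5" --pt "0 0 0 0 2.5" --pt "0 0 0 0 2.5" --pt "0 0 0 0 2.5" --pt "0 0 0 0 2" --pt "0 0 0 0 1" --pt "0 0 0 0 0.5"

```text
time: 18.35
tcp_pos: [535.1, 106.9, 181.3]
tool_rot: [-1.149, -1.298, 1.299]
ft_force: [-0.3, -0.1, -5.1]
gripper_width: 8.9
```

Call:
step_arm --pt "0 0 0 0 0" --pt "0 0 0 0 0" --pt "0 0 0 0 0" --pt "0 0 0 0 0" --pt "0 0 0 0 0" --pt "0 0 0 0 0" --pt "0 0 0 0 0" --pt "0 0 0 0 0"

```text
time: 19.15
tcp_pos: [535.1, 106.9, 181.3]
tool_rot: [-1.149, -1.298, 1.298]
ft_force: [-0.7, -0.1, -5.5]
gripper_width: 8.8
```

```bash
python3 meas.py wrist w12.png;python3 meas.py scene s12.png;python3 meas.py top t12.png; python3 -c "
import cv2;a=cv2.imread('pics/s12.png')[130:250,170:300];b=cv2.imread('pics/t12.png')[150:270,160:290];cv2.imwrite('pics/z12.png',cv2.resize(cv2.hconcat([a,b]),None,fx=3,fy=3,interpolation=cv2.INTER_CUBIC))"
```

```text
[535.1 106.9 181.3] ang 96.97 [ 0.3   0.58 -0.85  1.83  0.52  0.97  0.92] [-0.1  0.5 -3.8] 8.961290073544479
[535.1 106.9 181.3] ang 96.97 [ 0.3   0.58 -0.85  1.83  0.52  0.97  0.92] [-0.2  0.1 -4.8] 8.507732961031648
[535.1 106.9 181.3] ang 96.97 [ 0.3   0.58 -0.85  1.83  0.52  0.97  0.92] [ 0.5 -0.4 -3.7] 8.886480694041538
```

View pics/w12.png

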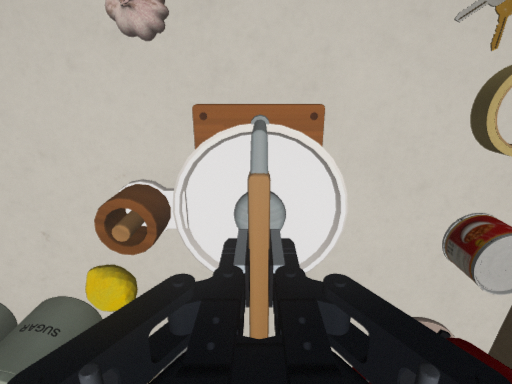

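View pics/z12.png

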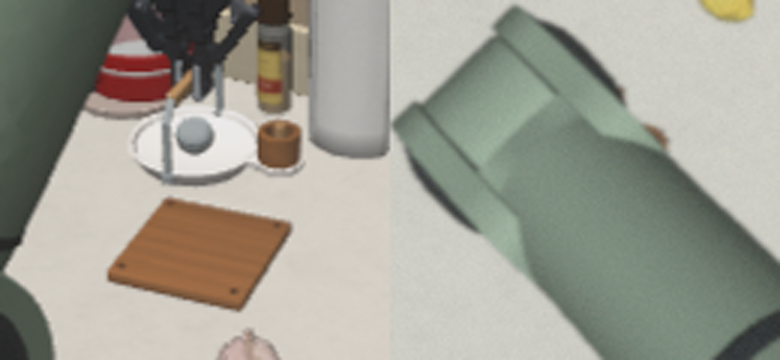

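The dish is held level 100 mm up and has turned 90°. The ring is on its peg, the ball is centred and the arm is still.

```bash
python3 -c "
from station import env
print(abs(env.state()['dq']).max());print(env.sign_off())"
```

```text
0.0016501352210427835
the job is handed in; nothing more can be done
None
```

I did the whole task in the order asked and handed it in at about 19.3 s of the 64 s allowed.

- **Ring:** I picked it up from the worktop and lowered it over the peg to about 1–2 mm above the lug. Then I let go. The pictures afterwards show it upright on its peg and on the lug.
- **Dish:** I gripped the bow at its middle, lifted it straight up 100 mm (TCP height 81.3 to 181.3 mm) and turned it from 7.0° to 97.0°. The peg now points right, towards the sink.

**Last checks:**
- The wrist picture looks the same before and after the lift and turn, so the dish did not slip or tilt. The tea ball is still in the middle.
- The wrist force was steady at about 4–5 N, which fits the dish's weight, and the joints were still (0.002 rad/s at most).
- The top camera could not confirm the final pose because the arm blocked its view. I relied on the wrist and scene cameras.
- I saw no contact with any of the other things on the worktop.
- The largest force I read was about 11 N, while gripping the ring.

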